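# Third hand for a blower repair: index the unit and press its power module on

## Task

The stripped blower unit stands on my click-stop repair turntable: turn it one click anticlockwise (seen from above) by the red upright handle, so that the sprung heat sink with the light blue thermal pad faces you, and let it settle in that click. Then take the new power module (green board, standing on the mat), and press its bare metal back flat and squarely over the thermal pad, right way up and covering it, with a steady push of about 10 newtons (at least 6, at most 15). Finish while still holding it there so that I can drive the screws from behind; never push harder than 25 newtons, do not turn the table past that click, and leave the other things on the bench alone.

Things in the scene. Friction and masses are not known exactly. Their poses are not given: they have to be found in the camera images.
- turn_base: fixed black foot of the repair turntable; origin on the bench on the turning axis. At the second click the heat sink faces along its -x (within 0.25 rad of towards the robot). The plate above is 300 mm wide, top 34 mm above the bench; the blower unit bolted on it (aluminium bulkhead 170 mm wide, white fan scroll, motor) stays inside the plate's edge and is 148 mm high over the bench
- turntable (a joint): turntable angle, rad, growing anticlockwise from above. Spring click stops every 60 degrees (1.047 rad); it starts in the click at 0 (within 0.05), the next is 1.047. The detent resists with up to about 0.5 N m (4 N at the handle), gives way half-way between clicks, then pulls the table into the next click and holds it there
- handle_top (a point): centre of the top of the red upright handle near the plate's rim, 132 mm from the turning axis, 138 mm above the bench. It is a fixed round barrel 22 mm in diameter, red from 54 to 138 mm above the bench, and turns with the plate; beside the red part nothing stands within 40 mm
- heatsink: aluminium plate 108 x 94 mm with a light blue thermal pad (64 wide, 84 high) in the middle of its front. Origin: centre of the pad's face, 100 mm above the bench, 30 mm in front of the turning axis; -x points out of the pad, z up. On four coil springs it gives straight back (+x): 2.5 N per mm from first touch (10 N at 4 mm), travel 10 mm. The pan before it stays below 52 mm
- module: new power module, a box 30 mm thick (x), 64 wide (y), 84 high (z), about 0.3 kg: green board on its -x face, black sides, bare aluminium back on its +x face. Origin: centre of its underside. Stands upright on a 2 mm mat, metal back away from the robot, board towards it (its +x within 0.5 rad of world +x). Grip it by its two black sides, 64 mm apart
- module_back (a point): centre of the module's bare metal back: 15 mm along +x and 42 mm up from the module's origin
- old_module: bystander: the burnt old module, same size, brown board facing up, lying flat; origin at its underside
- multimeter: bystander: orange multimeter lying flat, 190 x 90 x 42 mm; origin at its underside
- mug: bystander: dark mug, 76 mm wide, 85 mm high; origin at its underside
- spray_can: bystander: blue spray can with a yellow band, 58 mm wide, 170 mm high; origin at its underside
- solder_reel: bystander: white-flanged reel of solder, 56 mm wide, 40 mm high; origin at its underside
- screwdriver: bystander: yellow screwdriver, 200 mm long, lying down; origin at its underside
- screw_dish: bystander: round steel dish of screws, 90 mm wide, 18 mm high; origin at its underside
There are look-alikes about, which are no part of the job. What is shaped like the module but orange or yellow is not meant.

How it is judged:
By the outcome, as a careful person would: the job done as asked, in the order asked, and still so for the second after the job is handed in, while the arm keeps its last pose, push and grip.
It also fails if it takes over 70 s, if anything falls off the work surface, if the arm or the gripper's body presses on something with over 40 N, if the wrist force passes 120 N, or if a joint passes its speed limit or range.

## Robot

A 7-joint arm with a two-finger parallel gripper is mounted at the origin on the work surface. World frame = base frame: x ahead of the robot, y to its left, z up, the work surface at z = 0. Lengths are in m, angles in rad, forces in N, time in s.
With the tool pointing down it reaches from about 0.4 to 0.9 m from the base axis. Payload 5.5 kg.
Tool frame: the origin (TCP) lies on the centre line of the jaws, within the pads' length; the fingertips stand 14 mm ahead of it and the grasp point (between the pads) lies 5 mm behind it (manip.tcp_to_tips is the distance from the TCP to the fingertips, in m); z points along the fingers, y is the line along which they close (so a half turn about z gives the same grasp; the last joint's range is limited). The gripper opens to 92 mm and grips with 3 to 60 N. Pads are 19 mm wide; open, the fingers measure 130 mm over their backs; the gripper's body (75 mm by 190 mm) begins 47 mm behind the grasp point.
Start: joints at [1.547, 0.501, -0.427, 1.55, 0.221, 1.138, -0.21], TCP at [0.184, -0.623, 0.241] pointing down, gripper open.
Joint ranges: [-2.88, 2.88], [-0.31, 2.03], [-1.54, 1.56], [0.2, 2.42], [-1.41, 4.55], [0.19, 2.02], [-2.57, 2.57]. Speed limits (rad/s): [2.57, 2.57, 3.14, 3.14, 3.14, 3.14, 3.14].

## Interface

Orientations are given as [roll, pitch, yaw] about the fixed x, y, z axes, in that order (R = Rz(yaw) Ry(pitch) Rx(roll)).
In Python, from bench import manip gives the robot as it stands.
- The arm moves only by the tool arm_command, never from a script. Its argument "deltas" is a list of rows, each an object with "fingers": the finger opening in m, from 0 to 0.0918; "offset": the shift along the tool's x, y, z in m, a list of three; "twist": the turn, a rotation vector about the tool's x, y, z in degrees, a list of three. In form: [{"fingers": fingers, "offset": [dx, dy, dz], "twist": [wx, wy, wz]}, ...]. A call has 1 to 5 rows; each row is the pose to reach, as a shift and turn from the pose commanded when the call began, along the tool's axes at that moment; what a row does not reach only later rows make up. A row lasts 1/8 s, in which the tool goes at most 62.5 mm and 10.7 degrees, less where a joint would pass 70% of its speed; a pose out of reach is approached as far as the arm can. A call with a gripper value outside its range is refused whole. The fingers move at their own pace and stop on an object; "force" is the grip in N (left out, the last holds). Time passes only in rows, so rows that repeat a pose let the fingers close. It gives the time, the measured TCP pose, the force, the opening and the grip force at its end, in the units of the state.
- manip.get_state(): the state, without advancing time (a new reading comes with each control period).
- manip.camera(name): name is "side" or "top" or "wrist"; returns the picture (400x640x3 uint8, blue, green, red); there is no depth.
- manip.camera_info(name): a dict with "vfov" (degrees; the focal length in pixels is half the picture's height over the tangent of half this angle, whatever the lens; pixels are square), "cx", "cy" (the principal point, pixels), "distortion" ([k1, k2, p1, p2, k3] as OpenCV has them; the pictures are not rectified), "extrinsics" (4x4, takes a point from camera to world coordinates). Camera axes: x right, y down, z forward; pixel columns grow to the right and rows downward; lengths in m; the calibration is good to about 2 mm. A picture is of the moment at which its call begins: read the wrist's pose just before it. camera_info takes no time and is no camera call; for the wrist camera it gives the pose at the moment of the call.
- manip.sign_off(): hands the job in; it is judged then, once.
Trained networks look in the newest picture that a camera, given by its name, has taken for a name from the list of things; names that differ only in an ending like _2 or _b are one class to them, and where a whole thing is asked for, a point or a joint stands for the part that bears it (a point fixed in the world has none). Each returns a list of dicts, best first, with "p" (0 to 1); they miss things now and then, are a little off and sometimes report something else, mostly with a low value. They report only what shows in the picture. A call takes as long as a camera call. They do not tell look-alikes from the thing itself.
- manip.find_in(label, camera): "bbox" ([left, top, right, bottom] in pixels, round what is visible of it).
- manip.place_of(label, camera): "centre" ([column, row] in pixels: a listed point, or the origin of a listed thing).
The state is a dict: "clock": time; "joint_pos": joint angles; "dq": joint speeds; "tau": joint torques, N m; "ee_pos": TCP position; "tcp_rot": TCP orientation; "contact_force": force on the tool from outside, world axes, zero at the start; "ft_torque": the same for the moment, N m; "finger_gap": finger opening in m; "grip_force": force on a finger pad.
Only numpy, scipy, OpenCV 4.12 (cv2) and the standard library are available. Lean on these libraries where they do the work, as an engineer would, in place of code of your own. Each camera call takes 0.05 s, during which the arm holds its last target. There are 200 camera calls.

## Working session

There is one attempt and no reset: what is moved stays moved. The work goes in short steps, Python scripts to look and compute and a tool call to move; the robot and the scene stay as the last step left them, time stands still between calls to the robot, and variables do not carry over. Pictures are saved under pics/ and viewed, at most 10 in all, crops included, and the job is handed in when it is done.

Besides the shell and the picture viewer there is one more tool, called after ">>>" as a command line: name --argument value ..., lists and objects as JSON in quotes. arm_command: Moves the arm, as the interface text tells. Its arguments: {"type":"object","properties":{"deltas":{"type":"array"},"force":{"type":"number"}},"required":["deltas"]}

```bash
mkdir -p pics; ls; cat > h.py <<'E'
import numpy as np, cv2
from bench import manip
from scipy.spatial.transform import Rotation as R
def K(ci):
    f=200/np.tan(np.radians(ci['vfov'])/2)
    return np.array([[f,0,ci['cx']],[0,f,ci['cy']],[0,0,1.]])
def ray(ci,px):
    p=cv2.undistortPoints(np.array([[px]],float),K(ci),np.array(ci['distortion'],float))[0,0]
    T=np.array(ci['extrinsics']); d=T[:3,:3]@np.array([p[0],p[1],1.]); return T[:3,3],d/np.linalg.norm(d)
def atz(ci,px,z):
    o,d=ray(ci,px); return o+d*(z-o[2])/d[2]
def tri(rs):
    A=sum(np.eye(3)-np.outer(d,d) for o,d in rs); b=sum((np.eye(3)-np.outer(d,d))@o for o,d in rs)
    x=np.linalg.solve(A,b); return x,[float(np.linalg.norm((np.eye(3)-np.outer(d,d))@(x-o))) for o,d in rs]
def proj(ci,P):
    T=np.linalg.inv(np.array(ci['extrinsics'])); rv=cv2.Rodrigues(T[:3,:3])[0]
    return cv2.projectPoints(np.array(P,float).reshape(-1,1,3),rv,T[:3,3],K(ci),np.array(ci['distortion'],float))[0][:,0]
np.set_printoptions(precision=4,suppress=True)
E
cat > a.py <<'E'
from h import *
for c in ['side','top']:
    im=manip.camera(c); ci=manip.camera_info(c); cv2.imwrite(f'pics/{c}0.png',im)
    print(c,ci['vfov'],np.array(ci['extrinsics'])[:3].round(3).tolist())
    for l in ['turn_base','handle_top','heatsink','module','module_back','old_module']:
        print(l,[(round(d['p'],2),np.round(d['centre']).tolist()) for d in manip.place_of(l,c)][:4], [(round(d['p'],2),np.round(d['bbox']).tolist()) for d in manip.find_in(l,c)][:3])
s=manip.get_state();print(s)
E
python3 a.py
```

```text
pics
side 44.732963653911725 [[-0.966, -0.151, 0.21, 0.193], [-0.258, 0.608, -0.751, 1.218], [-0.015, -0.78, -0.626, 1.146]]
turn_base [(0.91, [325.0, 197.0])] [(0.85, [282.0, 155.0, 365.0, 220.0])]
handle_top [(0.81, [359.0, 164.0])] [(0.56, [283.0, 152.0, 368.0, 220.0]), (0.41, [313.0, 161.0, 339.0, 194.0])]
heatsink [(0.88, [328.0, 177.0]), (0.17, [402.0, 162.0])] [(0.86, [315.0, 160.0, 342.0, 196.0])]
module [(0.86, [312.0, 275.0]), (0.74, [341.0, 281.0]), (0.59, [379.0, 306.0])] [(0.97, [300.0, 251.0, 321.0, 283.0]), (0.71, [336.0, 257.0, 342.0, 295.0]), (0.65, [373.0, 283.0, 394.0, 309.0])]
module_back [(0.86, [338.0, 275.0]), (0.69, [317.0, 268.0]), (0.66, [380.0, 299.0]), (0.39, [328.0, 179.0])] [(0.85, [366.0, 281.0, 394.0, 311.0]), (0.7, [334.0, 255.0, 348.0, 292.0]), (0.69, [296.0, 249.0, 326.0, 277.0])]
old_module [(0.84, [256.0, 264.0])] [(0.71, [240.0, 244.0, 272.0, 271.0])]
top 51.12366954785091 [[0.003, -0.998, 0.064, 0.416], [-1.0, -0.003, 0.01, -0.021], [-0.01, -0.064, -0.998, 1.556]]
turn_base [(0.57, [358.0, 172.0]), (0.33, [371.0, 202.0])] [(0.7, [318.0, 130.0, 3
[... 386 characters left out ...]
3, [226.0, 243.0, 239.0, 260.0]), (0.67, [235.0, 209.0, 257.0, 224.0]), (0.65, [239.0, 182.0, 263.0, 197.0])]
old_module [(0.91, [254.0, 136.0])] [(0.73, [238.0, 121.0, 271.0, 152.0])]
{'clock': 1.3, 'joint_pos': array([ 1.5472,  0.5009, -0.427 ,  1.5504,  0.2208,  1.1383, -0.2103]), 'dq': array([-0.0016,  0.0013, -0.    ,  0.001 , -0.0012,  0.    ,  0.    ]), 'tau': array([ -0.0006, -56.6442,  -5.8111, -27.9498,  -0.0667,   0.0207,
        -0.0001]), 'ee_pos': array([ 0.1839, -0.6234,  0.2407]), 'tcp_rot': array([ 3.1416, -0.0001,  0.2868]), 'contact_force': array([-0.6387, -0.0647, -0.3277]), 'ft_torque': array([0.0065, 0.031 , 0.0187]), 'grip_force': 0.0, 'finger_gap': 0.0917217179201342}
```

```bash
python3 - <<'E'
import cv2,numpy as np
a=cv2.imread('pics/side0.png')[140:320,230:440]; b=cv2.imread('pics/top0.png')[115:275,210:460]
cv2.imwrite('pics/c1.png',cv2.resize(a,None,fx=3.3,fy=3.3,interpolation=2)); cv2.imwrite('pics/c2.png',cv2.resize(b,None,fx=3.2,fy=3.2,interpolation=2))
E
```

```text
(no output)
```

View pics/c1.png

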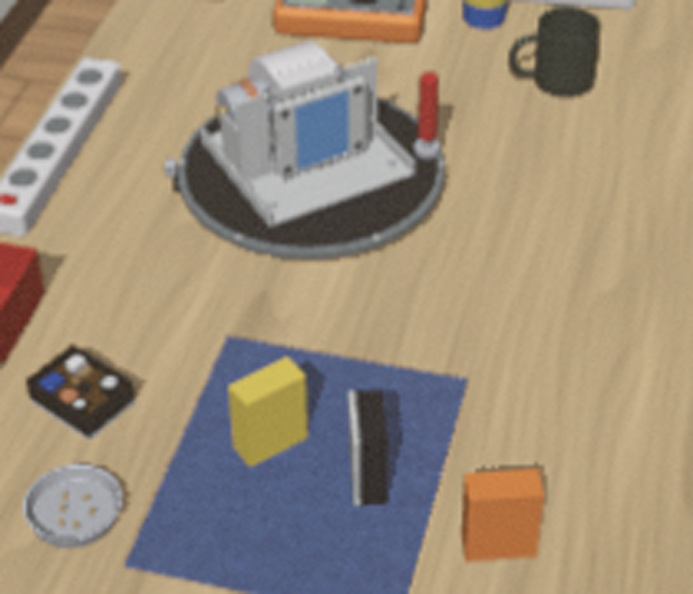

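View pics/c2.png

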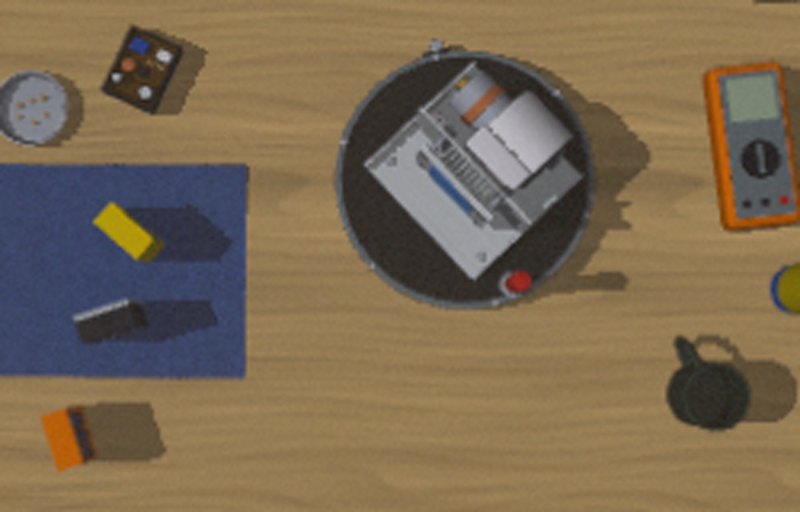

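```bash
cat > b.py <<'E'
from h import *
S=manip.camera_info('side');T=manip.camera_info('top')
hs=tri([ray(S,[359,164]),ray(T,[372.5,202.5])]);print('handle',hs, atz(T,[372,202.5],.138),atz(S,[359.5,164],.138))
print('base',atz(T,[358,172],0),atz(S,[325,197],0))
# plate ellipse centre from top crop: x 337..595,y 50..308 /3.2
print('plate',atz(T,[210+466/3.2,115+179/3.2],.034))
print('mod',tri([ray(S,[340.5,281.5]),ray(T,[246,213])]),atz(S,[341,281],.002),'back',tri([ray(S,[338,275]),ray(T,[243,212])]))
for p in [(72,320),(128,299)]:
  print('topedge',atz(T,[210+p[0]/3.2,115+p[1]/3.2],.086))
# initial yaw/heat sink edge: pan edge 365,165 ->475,280
a,b=[atz(T,[210+p[0]/3.2,115+p[1]/3.2],.05) for p in[(365,165),(475,280)]];d=b-a;print('edge',np.degrees(np.arctan2(d[1],d[0])))
W=manip.camera_info('wrist');s=manip.get_state();Rt=R.from_euler('xyz',s['tcp_rot']).as_matrix();E=np.array(W['extrinsics']);print(W['vfov'],Rt.T@E[:3,:3],Rt.T@(E[:3,3]-s['ee_pos']),'tool',Rt)
E
python3 b.py
```

```text
handle (array([ 0.4736, -0.1839,  0.133 ]), [0.000395596561310159, 0.00039559656131004723]) [ 0.473  -0.1817  0.138 ] [ 0.4709 -0.1773  0.138 ]
base [ 0.5927 -0.1455  0.    ] [ 0.5888 -0.1299  0.    ]
plate [ 0.5927 -0.1341  0.034 ]
mod (array([0.4338, 0.269 , 0.0158]), [0.0039051274730631156, 0.0039051274730631893]) [0.4319 0.2546 0.002 ] back (array([0.4386, 0.274 , 0.0492]), [0.0022406243758997507, 0.0022406243758997385])
topedge [0.4294 0.3046 0.086 ]
topedge [0.4529 0.2425 0.086 ]
edge -136.29580169983436
66.94638880294251 [[-0.0005 -0.9509 -0.3094]
 [ 1.     -0.0006  0.0002]
 [-0.0004 -0.3094  0.9509]] [ 0.0845 -0.0004 -0.1453] tool [[ 0.9591  0.2829  0.0001]
 [ 0.2829 -0.9591  0.    ]
 [ 0.0001  0.     -1.    ]]
```

>>> arm_command --deltas '[{"fingers":0.06,"offset":[0.05,-0.04,-0.05],"twist":[0,0,-5]},{"fingers":0.06,"offset":[0.09,-0.08,-0.05],"twist":[0,0,-10]},{"fingers":0.06,"offset":[0.135,-0.12,-0.05],"twist":[0,0,-15]},{"fingers":0.06,"offset":[0.18,-0.16,-0.05],"twist":[0,0,-20]},{"fingers":0.06,"offset":[0.225,-0.2,-0.05],"twist":[0,0,-24]}]'

```text
clock: 1.92
ee_pos: [0.3426, -0.3685, 0.2911]
tcp_rot: [3.14, 0.0, 0.708]
contact_force: [1.7, -1.0, -0.5]
finger_gap: 0.0597
grip_force: 0.0
```

```bash
cat > go.py <<'E'
import sys
from h import *
def to(p,yaw=None):
    s=manip.get_state();Rt=R.from_euler('xyz',s['tcp_rot']);p=np.array(p,float)
    print('pos',s['ee_pos'],'rpy deg',np.degrees(s['tcp_rot']),'F',s['contact_force'],'gap',s['finger_gap'],'t',s['clock'])
    y=s['tcp_rot'][2] if yaw is None else np.radians(yaw)
    print('offset',Rt.inv().apply(p-s['ee_pos']),'twist',np.degrees((Rt.inv()*R.from_euler('xyz',[np.pi,0,y])).as_rotvec()))
if __name__=='__main__':
    a=list(map(float,sys.argv[1:])); to(a[:3],a[3] if len(a)>3 else None)
E
python3 go.py .452 -.18 .29 40
```

```text
pos [ 0.3426 -0.3685  0.2911] rpy deg [179.9318   0.0202  40.5689] F [ 1.6697 -0.9904 -0.5143] gap 0.05971273760099067 t 1.925
offset [ 0.2057 -0.0721  0.001 ] twist [0.0683 0.0199 0.5689]
```

>>> arm_command --deltas '[{"fingers":0.06,"offset":[0.055,-0.02,0],"twist":[0,0,0]},{"fingers":0.06,"offset":[0.11,-0.04,0],"twist":[0,0,0]},{"fingers":0.06,"offset":[0.165,-0.06,0],"twist":[0,0,0]},{"fingers":0.06,"offset":[0.205,-0.07,0],"twist":[0,0,0]},{"fingers":0.06,"offset":[0.205,-0.07,0],"twist":[0,0,0]}]'

```text
clock: 2.55
ee_pos: [0.4543, -0.1802, 0.2913]
tcp_rot: [3.141, -0.002, 0.713]
contact_force: [-0.0, -0.0, 0.6]
finger_gap: 0.0601
grip_force: 0.0
```

```bash
cat > w.py <<'E'
import sys
from h import *
n=sys.argv[1]; s=manip.get_state(); im=manip.camera('wrist'); ci=manip.camera_info('wrist'); cv2.imwrite(f'pics/{n}.png',im)
import pickle; pickle.dump((ci,s),open(f'{n}.pkl','wb'))
print(s['ee_pos'],s['tcp_rot'],np.array(ci['extrinsics'])[:3,3])
Z={'handle_top':.138,'turn_base':0,'heatsink':.1,'module':.002,'module_back':.044}
for l in sys.argv[2:]:
    for d in manip.place_of(l,'wrist')[:3]: print(l,round(d['p'],2),np.round(d['centre'],1),atz(ci,d['centre'],Z[l]))
E
python3 w.py w1 handle_top turn_base heatsink
```

```text
[ 0.4543 -0.1802  0.2913] [ 3.1408 -0.0017  0.7129] [ 0.517  -0.1272  0.4364]
handle_top 0.72 [338.4 184.1] [ 0.472  -0.1892  0.138 ]
turn_base 0.72 [363.8  64.6] [ 0.5937 -0.1359  0.    ]
heatsink 0.96 [350.2  53.1] [ 0.5749 -0.1163  0.1   ]
```

View pics/w1.png

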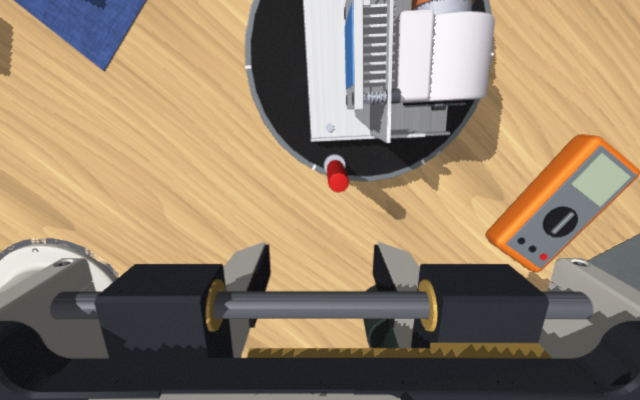

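>>> arm_command --deltas '[{"fingers":0.06,"offset":[0.0075,0.018,0.05],"twist":[0,0,0]},{"fingers":0.06,"offset":[0.0075,0.018,0.1],"twist":[0,0,0]},{"fingers":0.06,"offset":[0.0075,0.018,0.15],"twist":[0,0,0]},{"fingers":0.06,"offset":[0.0075,0.018,0.184],"twist":[0,0,0]},{"fingers":0.06,"offset":[0.0075,0.018,0.186],"twist":[0,0,0]}]'

```text
clock: 3.38
ee_pos: [0.467, -0.1935, 0.1024]
tcp_rot: [-3.136, 0.003, 0.704]
contact_force: [0.0, 0.1, 0.3]
finger_gap: 0.0601
grip_force: 0.0
```

>>> arm_command --deltas '[{"fingers":0.035,"offset":[0,0,0],"twist":[0,0,0]},{"fingers":0.018,"offset":[0,0,0],"twist":[0,0,0]},{"fingers":0.018,"offset":[0,0,0],"twist":[0,0,0]},{"fingers":0.018,"offset":[0,0,0],"twist":[0,0,0]}]' --force 12

```text
clock: 3.88
ee_pos: [0.4694, -0.1925, 0.1054]
tcp_rot: [-3.141, 0.0, 0.706]
contact_force: [-5.7, 7.5, 6.7]
finger_gap: 0.0247
grip_force: 4.5
```

```bash
cat > arc.py <<'E'
from h import *
s=manip.get_state();Rt=R.from_euler('xyz',s['tcp_rot']);p=s['ee_pos'];print(p,s['tcp_rot'],s['contact_force'],s['ft_torque'],s['finger_gap'],s['grip_force'])
c=np.array([.594,-.136]);v=p[:2]-c;r=np.hypot(*v);a0=np.arctan2(v[1],v[0]);print(r,np.degrees(a0))
for d in range(6,63,6):
    a=a0+np.radians(d);q=np.array([c[0]+.132*np.cos(a),c[1]+.132*np.sin(a),p[2]]);print(d,q,Rt.inv().apply(q-p))
E
python3 arc.py
```

```text
[ 0.4694 -0.1925  0.1054] [-3.1413  0.0005  0.7056] [-5.6601  7.5007  6.7323] [1.4479 1.2152 0.0758] 0.024670098549664118 4.513440728187561
0.1368363745527606 -155.59567160696866
6 [ 0.4802 -0.2028  0.1054] [ 0.0015  0.0148 -0.    ]
12 [ 0.4878 -0.2143  0.1054] [-0.0002  0.0285 -0.    ]
18 [ 0.4965 -0.225   0.1054] [-0.0004  0.0423 -0.    ]
24 [ 0.5064 -0.2347  0.1054] [ 0.0008  0.0561 -0.    ]
30 [ 0.5172 -0.2433  0.1054] [ 0.0034  0.0697 -0.    ]
36 [ 0.5288 -0.2508  0.1054] [ 0.0075  0.0829 -0.    ]
42 [ 0.5412 -0.257   0.1054] [ 0.0129  0.0956 -0.    ]
48 [ 0.5541 -0.2618  0.1054] [ 0.0196  0.1077 -0.    ]
54 [ 0.5675 -0.2653  0.1054] [ 0.0275  0.119  -0.    ]
60 [ 0.5811 -0.2674  0.1054] [ 0.0365  0.1294 -0.0001]
```

>>> arm_command --deltas '[{"fingers":0.018,"offset":[0.001,0.008,0],"twist":[0,0,0]},{"fingers":0.018,"offset":[0,0.018,0],"twist":[0,0,0]},{"fingers":0.018,"offset":[0,0.029,0],"twist":[0,0,0]},{"fingers":0.018,"offset":[0,0.042,0],"twist":[0,0,0]},{"fingers":0.018,"offset":[0.001,0.056,0],"twist":[0,0,0]}]'

```text
clock: 4.5
ee_pos: [0.4993, -0.233, 0.1026]
tcp_rot: [-3.129, 0.01, 0.707]
contact_force: [-15.5, 4.7, 5.0]
finger_gap: 0.0219
grip_force: 12.0
```

```bash
python3 arc.py|head -3; python3 go.py .5811 -.2674 .1054; python3 go.py .5412 -.257 .1054
```

```text
[ 0.4993 -0.233   0.1026] [-3.1295  0.0098  0.7067] [-15.5278   4.696    4.9958] [0.8    2.6774 0.3139] 0.021922589058836862 11.969129294157028
0.1355561948468462 -134.29758676659583
6 [ 0.5122 -0.2396  0.1026] [ 0.0055  0.0134 -0.0002]
pos [ 0.4993 -0.233   0.1026] rpy deg [-179.3052    0.5638   40.4888] F [-15.5278   4.696    4.9958] gap 0.021922589058836862 t 4.5
offset [ 0.0398  0.0792 -0.0042] twist [-0.6948  0.5638 -0.0034]
pos [ 0.4993 -0.233   0.1026] rpy deg [-179.3052    0.5638   40.4888] F [-15.5278   4.696    4.9958] gap 0.021922589058836862 t 4.5
offset [ 0.0162  0.0454 -0.0035] twist [-0.6948  0.5638 -0.0034]
```

>>> arm_command --deltas '[{"fingers":0.018,"offset":[0.002,0.01,0],"twist":[0,0,0]},{"fingers":0.018,"offset":[0.0055,0.021,0],"twist":[0,0,0]},{"fingers":0.018,"offset":[0.009,0.032,0],"twist":[0,0,0]},{"fingers":0.018,"offset":[0.0135,0.042,0],"twist":[0,0,0]},{"fingers":0.018,"offset":[0.019,0.0515,0],"twist":[0,0,0]}]'

```text
clock: 5.12
ee_pos: [0.5505, -0.2618, 0.1029]
tcp_rot: [-3.135, 0.006, 0.705]
contact_force: [-7.0, 1.8, -1.2]
finger_gap: 0.0216
grip_force: 12.0
```

>>> arm_command --deltas '[{"fingers":0.018,"offset":[0.004,0.006,0],"twist":[0,0,0]},{"fingers":0.018,"offset":[0.008,0.0115,0],"twist":[0,0,0]},{"fingers":0.018,"offset":[0.0125,0.0165,0],"twist":[0,0,0]},{"fingers":0.018,"offset":[0.015,0.0195,0],"twist":[0,0,0]},{"fingers":0.018,"offset":[0.015,0.0195,0],"twist":[0,0,0]}]'

```text
clock: 5.75
ee_pos: [0.5756, -0.2671, 0.1033]
tcp_rot: [-3.137, 0.005, 0.705]
contact_force: [-5.2, 0.6, -3.1]
finger_gap: 0.022
grip_force: 12.0
```

```bash
python3 arc.py|head -3
```

```text
[ 0.5756 -0.2671  0.1033] [-3.1372  0.0047  0.7055] [-5.2152  0.5634 -3.0742] [-0.0961  0.9559  0.1924] 0.02204748575625866 11.994319707155228
0.13239764879941998 -97.9676163979368
6 [ 0.5895 -0.2679  0.1033] [ 0.01    0.0096 -0.0001]
```

Near the click. I release slowly so the table settles, then lift straight up.

>>> arm_command --deltas '[{"fingers":0.035,"offset":[0,0,0],"twist":[0,0,0]},{"fingers":0.06,"offset":[0,0,0],"twist":[0,0,0]},{"fingers":0.065,"offset":[0,0,0],"twist":[0,0,0]},{"fingers":0.065,"offset":[0,0,-0.04],"twist":[0,0,0]},{"fingers":0.065,"offset":[0,0,-0.1],"twist":[0,0,0]}]'

```text
clock: 6.38
ee_pos: [0.5776, -0.2664, 0.204]
tcp_rot: [-3.138, 0.001, 0.706]
contact_force: [0.9, 0.0, 0.2]
finger_gap: 0.0637
grip_force: 0.0
```

```bash
python3 go.py .45 -.12 .27 14
```

```text
pos [ 0.5776 -0.2664  0.204 ] rpy deg [-179.7886    0.0609   40.4448] F [0.91   0.0499 0.1541] gap 0.06370560212795208 t 6.375
offset [-0.0022 -0.1944 -0.0652] twist [-0.1936  0.1085 26.4446]
```

>>> arm_command --deltas '[{"fingers":0.085,"offset":[-0.005,-0.02,-0.05],"twist":[0,0,5]},{"fingers":0.085,"offset":[-0.02,-0.06,-0.08],"twist":[0,0,11]},{"fingers":0.085,"offset":[-0.04,-0.11,-0.096],"twist":[0,0,17]},{"fingers":0.085,"offset":[-0.055,-0.155,-0.096],"twist":[0,0,23]},{"fingers":0.085,"offset":[-0.07,-0.192,-0.096],"twist":[0,0,26.5]}]'

```text
clock: 7.0
ee_pos: [0.3999, -0.165, 0.3012]
tcp_rot: [3.14, -0.001, 0.242]
contact_force: [-1.2, -0.5, 0.6]
finger_gap: 0.0846
grip_force: 0.0
```

```bash
python3 w.py w2 handle_top turn_base heatsink; python3 go.py .35 .25 .30 21
```

```text
[ 0.3999 -0.165   0.3012] [ 3.1398 -0.0006  0.2416] [ 0.4783 -0.1419  0.4453]
handle_top 0.74 [474.1  28.4] [ 0.5738 -0.2594  0.138 ]
turn_base 0.84 [332.6  14.7] [ 0.5883 -0.1303  0.    ]
heatsink 0.74 [334.6  19. ] [ 0.5605 -0.1358  0.1   ]
pos [ 0.4012 -0.1664  0.3015] rpy deg [179.8295  -0.0513  13.9657] F [ 0.3232 -0.9659  0.914 ] gap 0.08502676554484219 t 7.2
offset [ 0.0508 -0.4164  0.0003] twist [ 0.1735 -0.0408 -7.0344]
```

View pics/w2.png

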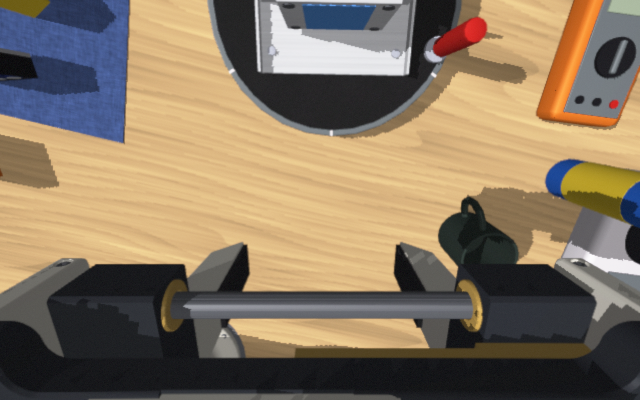

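>>> arm_command --deltas '[{"fingers":0.085,"offset":[0.006,-0.06,0],"twist":[0,0,-1]},{"fingers":0.085,"offset":[0.012,-0.12,0],"twist":[0,0,-2]},{"fingers":0.085,"offset":[0.018,-0.18,0],"twist":[0,0,-3]},{"fingers":0.085,"offset":[0.024,-0.24,0],"twist":[0,0,-4]},{"fingers":0.085,"offset":[0.03,-0.3,0],"twist":[0,0,-5]}]'

```text
clock: 7.82
ee_pos: [0.3588, 0.1348, 0.3016]
tcp_rot: [-3.141, -0.003, 0.332]
contact_force: [0.9, -0.1, 0.1]
finger_gap: 0.0851
grip_force: 0.0
```

>>> arm_command --deltas '[{"fingers":0.085,"offset":[0.01,-0.055,0],"twist":[0,0,-1]},{"fingers":0.085,"offset":[0.02,-0.1,0],"twist":[0,0,-2]},{"fingers":0.085,"offset":[0.03,-0.116,0],"twist":[0,0,-2]},{"fingers":0.085,"offset":[0.03,-0.116,0],"twist":[0,0,-2]}]'

```text
clock: 8.32
ee_pos: [0.3489, 0.2544, 0.3013]
tcp_rot: [-3.135, -0.0, 0.37]
contact_force: [-0.3, -0.8, 0.2]
finger_gap: 0.0851
grip_force: 0.0
```

```bash
python3 w.py w3 module module_back; python3 - <<'E'
from h import *
import pickle
ci,s=pickle.load(open('w2.pkl','rb'))
a,b=atz(ci,[258,72],.045),atz(ci,[412,76],.045);d=b-a;print('pan yaw',np.degrees(np.arctan2(d[0],-d[1])))
E
```

```text
[0.3489 0.2544 0.3013] [-3.1347 -0.0001  0.37  ] [0.4278 0.2832 0.4462]
module 0.91 [375.5  41.7] [0.5277 0.2475 0.002 ]
module 0.76 [333.1 109. ] [0.4299 0.2682 0.002 ]
module 0.61 [275.  183.7] [0.2985 0.3102 0.002 ]
module_back 0.88 [372.7  36.9] [0.5217 0.256  0.044 ]
pan yaw 12.39420732728535
```

View pics/w3.png

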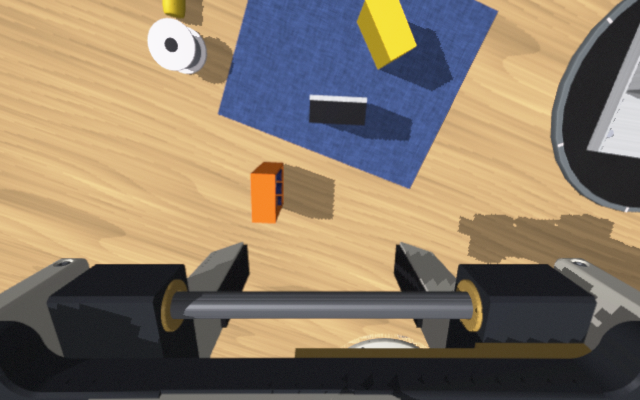

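```bash
python3 - <<'E'
from h import *
a=cv2.imread('pics/w3.png')[80:140,290:390]; cv2.imwrite('pics/c3.png',cv2.resize(a,None,fx=8,fy=8,interpolation=0))
E
```

```text
(no output)
```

View pics/c3.png

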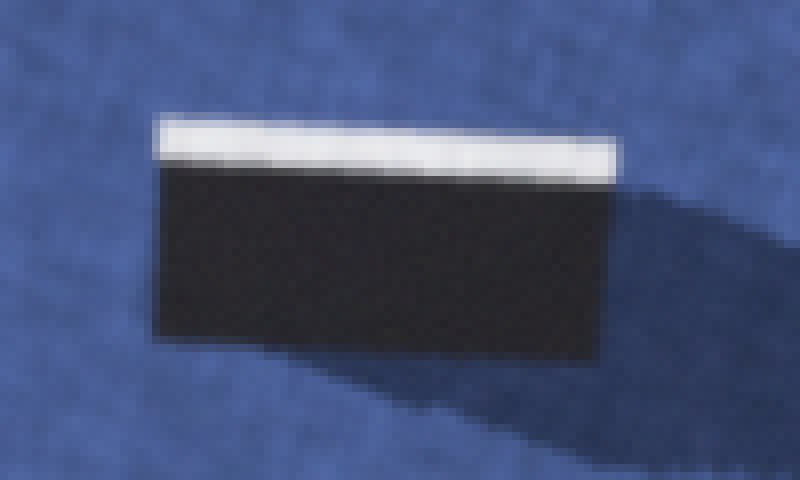

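```bash
python3 - <<'E'
from h import *
import pickle
ci,s=pickle.load(open('w3.pkl','rb'))
P=[atz(ci,[290+x/8,80+y/8],.086) for x,y in [(155,117),(618,139),(598,360),(155,338)]]
P=np.array(P);print(P)
for i,j in[(0,1),(3,2)]:
    d=P[j]-P[i];print(np.linalg.norm(d),np.degrees(np.arctan2(d[0],-d[1])))
print('depths',np.linalg.norm(P[3]-P[0]),np.linalg.norm(P[2]-P[1]),'c',P.mean(0),s['clock'])
E
python3 go.py .437 .271 .15 20
```

```text
[[0.4342 0.3014 0.086 ]
 [0.4547 0.2399 0.086 ]
 [0.4263 0.2305 0.086 ]
 [0.4062 0.2911 0.086 ]]
0.06489057457950882 18.49124929056274
0.06382272649999979 18.325898703973643
depths 0.02979686302042635 0.02996527297115984 c [0.4304 0.2657 0.086 ] 8.325
pos [0.3489 0.2512 0.3007] rpy deg [-179.9586    0.0248   20.8972] F [0.411  0.1585 0.5938] gap 0.08518211393238317 t 8.475
offset [0.0894 0.0131 0.1507] twist [-0.0412  0.0251  0.8972]
```

```bash
python3 - <<'E'
from h import *
im=manip.camera('wrist');ci=manip.camera_info('wrist')
roi=im[75:145,290:390].astype(int);blue=(roi[...,0]-roi[...,2]>25)
g=roi.sum(2)
m=((~blue)&((g>450)|(g<150))).astype(np.uint8)
n,l,st,_=cv2.connectedComponentsWithStats(m);k=1+st[1:,4].argmax()
c=cv2.findContours((l==k).astype(np.uint8),0,1)[0][0]
r=cv2.minAreaRect(c);print(r)
px=np.array(r[0])+[290,75];print(px,atz(ci,px,.086))
E
python3 go.py .43 .265 .15 18.4
```

```text
((43.31443786621094, 36.58247375488281), (55.624385833740234, 21.296192169189453), 2.602562189102173)
[333.3144 111.5825] [0.4279 0.2662 0.086 ]
pos [0.3489 0.2509 0.3007] rpy deg [179.967    0.002   20.8476] F [ 0.4422 -0.2551  0.6539] gap 0.08512707382169726 t 8.525
offset [0.0808 0.0156 0.1507] twist [0.033  0.0013 2.4476]
```

>>> arm_command --deltas '[{"fingers":0.091,"offset":[0.045,0.0145,0.02],"twist":[0,0,2.45]},{"fingers":0.091,"offset":[0.0805,0.0145,0.06],"twist":[0,0,2.45]},{"fingers":0.091,"offset":[0.0805,0.0145,0.11],"twist":[0,0,2.45]},{"fingers":0.091,"offset":[0.0805,0.0145,0.15],"twist":[0,0,2.45]},{"fingers":0.091,"offset":[0.0805,0.0145,0.15],"twist":[0,0,2.45]}]'

```text
clock: 9.15
ee_pos: [0.4278, 0.2643, 0.149]
tcp_rot: [3.139, 0.005, 0.321]
contact_force: [-0.5, 0.7, 0.4]
finger_gap: 0.091
grip_force: 0.0
```

```bash
python3 go.py .4295 .266 .049 18.4; python3 w.py w4 module
```

```text
pos [0.4278 0.2643 0.149 ] rpy deg [179.8796   0.2764  18.4014] F [-0.4843  0.6624  0.4019] gap 0.09096834672496619 t 9.15
offset [ 0.0027 -0.0013  0.0999] twist [0.1204 0.2764 0.0017]
[0.4278 0.2643 0.149 ] [3.1395 0.0048 0.3212] [0.5091 0.293  0.2962]
module 0.58 [318.9 189.9] [0.4327 0.2695 0.002 ]
module 0.57 [239.1 284.8] [0.3003 0.3198 0.002 ]
```

View pics/w4.png

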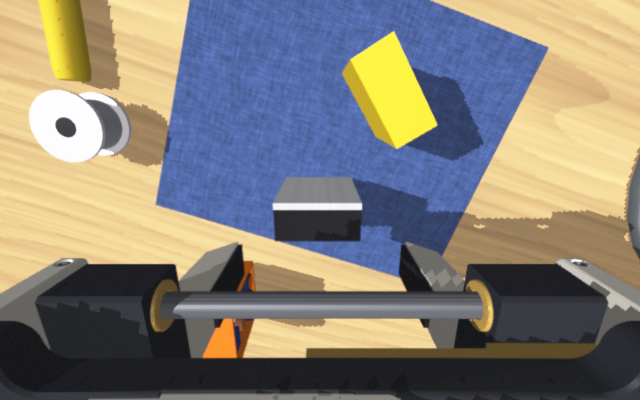

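>>> arm_command --deltas '[{"fingers":0.091,"offset":[0.002,-0.001,0.04],"twist":[0,0,0]},{"fingers":0.091,"offset":[0.002,-0.001,0.08],"twist":[0,0,0]},{"fingers":0.091,"offset":[0.002,-0.001,0.1],"twist":[0,0,0]},{"fingers":0.091,"offset":[0.002,-0.001,0.1],"twist":[0,0,0]}]'

```text
clock: 9.75
ee_pos: [0.4316, 0.2685, 0.0519]
tcp_rot: [3.141, -0.001, 0.322]
contact_force: [0.6, 0.1, 0.1]
finger_gap: 0.0906
grip_force: 0.0
```

```bash
python3 - <<'E'
from h import *
import pickle
ci,s=pickle.load(open('w4.pkl','rb'));a,b,c=[atz(ci,p,.086) for p in [(273,208),(361.5,208),(317,240.5)]];print(a,b,c)
m=(a+b)/2;d=b-a;print(m,np.linalg.norm(d),np.degrees(np.arctan2(d[0],-d[1])), (m+c)/2)
E
python3 go.py .4295 .266 .049 18.4
```

```text
[0.4309 0.3039 0.086 ] [0.4513 0.2423 0.086 ] [0.4162 0.2651 0.086 ]
[0.4411 0.2731 0.086 ] 0.06489442294720194 18.362259779461017 [0.4287 0.2691 0.086 ]
pos [0.4316 0.2685 0.0519] rpy deg [179.979   -0.0856  18.4251] F [0.599  0.0595 0.1496] gap 0.09063001151034758 t 9.75
offset [-0.0028  0.0017  0.0029] twist [ 0.0209 -0.0856  0.0251]
```

>>> arm_command --deltas '[{"fingers":0.08,"offset":[-0.002,0,0.002],"twist":[0,0,0]},{"fingers":0.065,"offset":[-0.002,0,0.002],"twist":[0,0,0]},{"fingers":0.055,"offset":[-0.002,0,0.002],"twist":[0,0,0]},{"fingers":0.055,"offset":[-0.002,0,0.002],"twist":[0,0,0]},{"fingers":0.055,"offset":[-0.002,0,0.002],"twist":[0,0,0]}]' --force 50

```text
clock: 10.38
ee_pos: [0.4292, 0.268, 0.0495]
tcp_rot: [3.141, -0.001, 0.322]
contact_force: [-0.1, -2.5, 6.8]
finger_gap: 0.0637
grip_force: 50.0
```

>>> arm_command --deltas '[{"fingers":0.055,"offset":[0,0,0],"twist":[0,0,0]},{"fingers":0.055,"offset":[0,0,-0.02],"twist":[0,0,0]},{"fingers":0.055,"offset":[0,0,-0.05],"twist":[0,0,0]},{"fingers":0.055,"offset":[0,0,-0.09],"twist":[0,0,0]},{"fingers":0.055,"offset":[0,0,-0.13],"twist":[0,0,0]}]'

```text
clock: 11.0
ee_pos: [0.428, 0.2679, 0.1805]
tcp_rot: [-3.142, 0.001, 0.323]
contact_force: [0.7, 0.0, -1.4]
finger_gap: 0.0642
grip_force: 50.0
```

```bash
python3 w.py w5 module_back; python3 go.py .44 -.16 .18 13
```

```text
[0.428  0.2679 0.1805] [-3.1415  0.0006  0.3234] [0.5092 0.2972 0.3311]
module_back 0.56 [323.2 239.4] [0.3879 0.2545 0.044 ]
module_back 0.55 [363.  108.4] [0.5214 0.2616 0.044 ]
pos [0.4303 0.2701 0.1832] rpy deg [-179.9295   -0.4054   18.5204] F [ 1.0196 -0.1371 -1.7208] gap 0.06362190650454465 t 11.1
offset [-0.1275  0.4109  0.0018] twist [-0.09   -0.4017  5.5207]
```

View pics/w5.png

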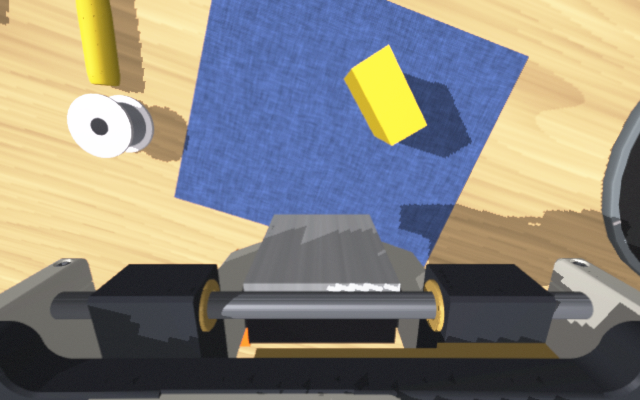

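>>> arm_command --deltas '[{"fingers":0.055,"offset":[-0.015,0.035,-0.02],"twist":[0,0,1]},{"fingers":0.055,"offset":[-0.035,0.085,-0.02],"twist":[0,0,2]},{"fingers":0.055,"offset":[-0.055,0.135,-0.02],"twist":[0,0,3]},{"fingers":0.055,"offset":[-0.075,0.19,-0.02],"twist":[0,0,4]},{"fingers":0.055,"offset":[-0.095,0.245,-0.02],"twist":[0,0,5]}]'

```text
clock: 11.72
ee_pos: [0.4151, 0.0036, 0.1984]
tcp_rot: [3.141, 0.001, 0.235]
contact_force: [1.2, -0.2, -2.0]
finger_gap: 0.0637
grip_force: 50.0
```

>>> arm_command --deltas '[{"fingers":0.055,"offset":[-0.015,0.05,0],"twist":[0,0,0]},{"fingers":0.055,"offset":[-0.03,0.1,0],"twist":[0,0,0]},{"fingers":0.055,"offset":[-0.045,0.145,0],"twist":[0,0,0.5]},{"fingers":0.055,"offset":[-0.049,0.161,0],"twist":[0,0,0.5]},{"fingers":0.055,"offset":[-0.049,0.161,0],"twist":[0,0,0.5]}]'

```text
clock: 12.35
ee_pos: [0.4055, -0.1628, 0.1984]
tcp_rot: [-3.14, 0.0, 0.225]
contact_force: [-0.1, 0.8, -3.3]
finger_gap: 0.0639
grip_force: 50.0
```

>>> arm_command --deltas '[{"fingers":0.055,"offset":[0,0,0],"twist":[0,0,0]},{"fingers":0.055,"offset":[0,0,0],"twist":[0,0,0]}]'

```text
clock: 12.6
ee_pos: [0.4063, -0.1608, 0.1988]
tcp_rot: [-3.142, 0.0, 0.23]
contact_force: [-0.7, -0.7, -2.6]
finger_gap: 0.0636
grip_force: 50.0
```

```bash
python3 w.py w6 heatsink turn_base handle_top module_back; python3 go.py .5 -.15 .2 13; python3 - <<'E'
import cv2
a=cv2.imread('pics/w6.png')[0:260,170:520];cv2.imwrite('pics/c6.png',cv2.resize(a,None,fx=2.25,fy=2.25,interpolation=2))
E
```

```text
[ 0.4063 -0.1608  0.1988] [-3.1416  0.      0.2298] [ 0.4885 -0.1415  0.3441]
module_back 0.91 [322.5 236.1] [ 0.3595 -0.1731  0.044 ]
pos [ 0.4062 -0.162   0.1988] rpy deg [179.9903  -0.0001  13.0445] F [-0.5978  0.4498 -2.4867] gap 0.06367135422940778 t 12.85
offset [ 0.0941  0.0095 -0.0012] twist [ 0.0097 -0.0001  0.0445]
```

View pics/c6.png

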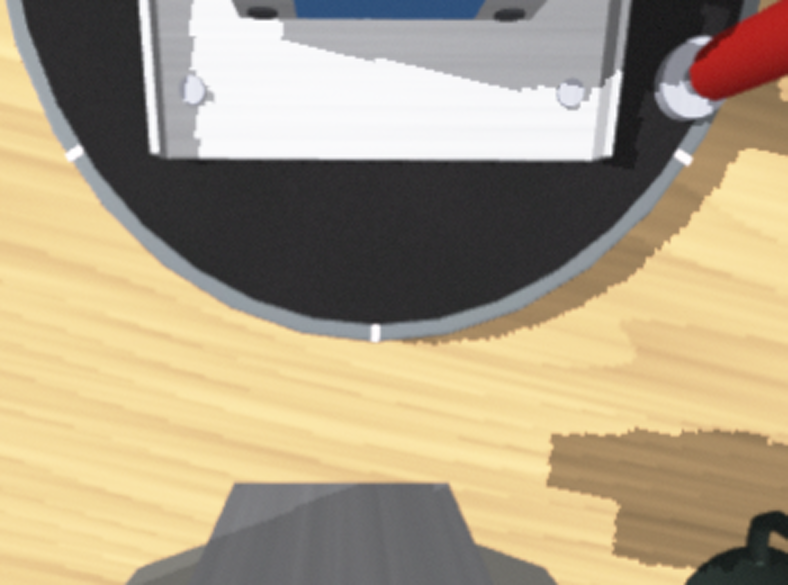

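```bash
cat > m.py <<'E'
from h import *
import pickle
ci,s=pickle.load(open('w6.pkl','rb'))
g=lambda x,y,z: atz(ci,[170+x/2.25,y/2.25],z)
def yaw(a,b): d=b-a; return np.degrees(np.arctan2(d[0],-d[1]))
t=[g(*p,.034) for p in [(72,153),(376,335),(688,157)]]
print('ticks',t,'yaw',yaw(t[0],t[2]),[np.linalg.norm(t[i]-t[j]) for i,j in [(0,1),(1,2),(0,2)]])
# circle centre
A=2*np.array([t[1]-t[0],t[2]-t[0]])[:,:2];b=np.array([t[i]@t[i]-t[0]@t[0] for i in(1,2)]);c=np.linalg.solve(A,b);print('axis',c,np.hypot(*(t[0][:2]-c)))
p=[g(152,157,.036),g(610,160,.036)];print('pan',p,yaw(*p),np.linalg.norm(p[1]-p[0]))
q=[g(297,16,.058),g(478,17,.058)];print('pad',q,yaw(*q),np.linalg.norm(q[1]-q[0]),(q[0]+q[1])/2)
for yw in (12.5,13,13.5):
    n=np.array([np.cos(np.radians(yw)),np.sin(np.radians(yw))]);print(yw,'pad centre from axis',c-.03*n)
E
python3 m.py
```

```text
ticks [array([ 0.4966, -0.025 ,  0.034 ]), array([ 0.4525, -0.1666,  0.034 ]), array([ 0.5533, -0.2755,  0.034 ])] yaw 12.760127816987678 [np.float64(0.14828393366993495), np.float64(0.14835450999227578), np.float64(0.2567935618478584)]
axis [ 0.597  -0.1339] 0.1481414056660705
pan [array([ 0.5026, -0.0582,  0.036 ]), array([ 0.5446, -0.2436,  0.036 ])] 12.756154902491726 0.19009682318424068
pad [array([ 0.5602, -0.1088,  0.058 ]), array([ 0.5748, -0.173 ,  0.058 ])] 12.818763031381879 0.06580748696732755 [ 0.5675 -0.1409  0.058 ]
12.5 pad centre from axis [ 0.5677 -0.1404]
13 pad centre from axis [ 0.5678 -0.1407]
13.5 pad centre from axis [ 0.5678 -0.141 ]
```

>>> arm_command --deltas '[{"fingers":0.055,"offset":[0.03,0.0155,0.02],"twist":[0,0,0.25]},{"fingers":0.055,"offset":[0.06,0.0155,0.05],"twist":[0,0,0.25]},{"fingers":0.055,"offset":[0.09,0.0155,0.08],"twist":[0,0,0.25]},{"fingers":0.055,"offset":[0.115,0.0155,0.0933],"twist":[0,0,0.25]},{"fingers":0.055,"offset":[0.127,0.0155,0.0933],"twist":[0,0,0.25]}]'

```text
clock: 13.48
ee_pos: [0.5337, -0.1479, 0.1043]
tcp_rot: [-3.139, 0.001, 0.223]
contact_force: [-0.8, 0.1, -2.3]
finger_gap: 0.0637
grip_force: 50.0
```

>>> arm_command --deltas '[{"fingers":0.055,"offset":[0,0,0],"twist":[0,0,0]},{"fingers":0.055,"offset":[0,0,0],"twist":[0,0,0]}]'

```text
clock: 13.72
ee_pos: [0.5327, -0.1497, 0.1061]
tcp_rot: [3.141, 0.0, 0.222]
contact_force: [-0.8, -0.6, -2.3]
finger_gap: 0.0636
grip_force: 50.0
```

```bash
python3 go.py .553 -.144 .1055 12.8; python3 w.py w7 heatsink; python3 - <<'E'
import cv2
a=cv2.imread('pics/w7.png')[100:400,160:480];cv2.imwrite('pics/c7.png',cv2.resize(a,None,fx=2,fy=2,interpolation=2))
E
```

```text
pos [ 0.5327 -0.1497  0.1061] rpy deg [179.9487   0.0097  12.7014] F [-0.8498 -0.6249 -2.3442] gap 0.06361712495385083 t 13.725
offset [ 0.021  -0.0011  0.0006] twist [ 0.0513  0.0098 -0.0986]
[ 0.5327 -0.1497  0.1061] [3.1407 0.0002 0.2217] [ 0.615  -0.1308  0.2514]
heatsink 0.63 [318.3 206.6] [ 0.5658 -0.1405  0.1   ]
```

View pics/c7.png

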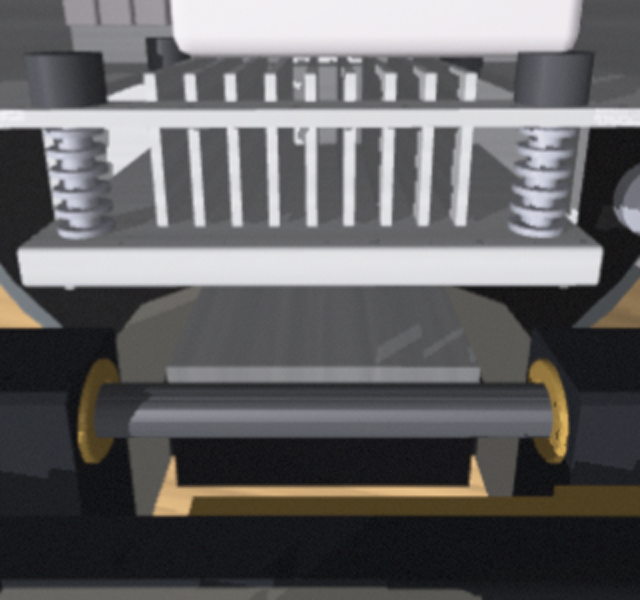

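```bash
python3 - <<'E'
from h import *
import pickle
ci,s=pickle.load(open('w7.pkl','rb'));Rt=R.from_euler('xyz',s['tcp_rot'])
f=lambda x,y,z: Rt.inv().apply(atz(ci,[160+x/2,100+y/2],z)-s['ee_pos'])
for n,a,b,z in [('hs',(19,287),(601,287),.147),('mod',(167,367),(480,367),.1425)]:
    A,B=f(*a,z),f(*b,z);print(n,A,B,B[1]-A[1],'mid',(A+B)/2)
E
```

```text
hs [ 0.0352 -0.0574 -0.041 ] [ 0.0351  0.0525 -0.0409] 0.10992112208169233 mid [ 0.0352 -0.0025 -0.0409]
mod [ 0.015  -0.0322 -0.0365] [ 0.0148  0.0324 -0.0364] 0.06462515749009387 mid [ 0.0149  0.0001 -0.0364]
```

>>> arm_command --deltas '[{"fingers":0.055,"offset":[0.005,-0.002,0.0005],"twist":[0,0,0]},{"fingers":0.055,"offset":[0.01,-0.002,0.0005],"twist":[0,0,0]},{"fingers":0.055,"offset":[0.015,-0.002,0.0005],"twist":[0,0,0]},{"fingers":0.055,"offset":[0.018,-0.002,0.0005],"twist":[0,0,0]},{"fingers":0.055,"offset":[0.018,-0.002,0.0005],"twist":[0,0,0]}]' --force 58

```text
clock: 14.45
ee_pos: [0.5505, -0.1429, 0.1048]
tcp_rot: [-3.141, 0.0, 0.223]
contact_force: [0.1, -0.5, -2.4]
finger_gap: 0.0639
grip_force: 58.0
```

>>> arm_command --deltas '[{"fingers":0.055,"offset":[0.001,0,0],"twist":[0,0,0]},{"fingers":0.055,"offset":[0.002,0,0],"twist":[0,0,0]},{"fingers":0.055,"offset":[0.003,0,0],"twist":[0,0,0]},{"fingers":0.055,"offset":[0.003,0,0],"twist":[0,0,0]}]'

```text
clock: 14.95
ee_pos: [0.5524, -0.1426, 0.1047]
tcp_rot: [-3.141, 0.002, 0.222]
contact_force: [-5.2, -0.9, -0.3]
finger_gap: 0.0638
grip_force: 58.0
```

>>> arm_command --deltas '[{"fingers":0.055,"offset":[0.001,0,0],"twist":[0,0,0]},{"fingers":0.055,"offset":[0.002,0,0],"twist":[0,0,0]},{"fingers":0.055,"offset":[0.002,0,0],"twist":[0,0,0]},{"fingers":0.055,"offset":[0.002,0,0],"twist":[0,0,0]}]'

```text
clock: 15.45
ee_pos: [0.5535, -0.1424, 0.1045]
tcp_rot: [-3.141, 0.004, 0.222]
contact_force: [-7.7, -0.1, 0.5]
finger_gap: 0.0634
grip_force: 58.0
```

```bash
python3 go.py .553 -.144 .1055 12.8; python3 w.py w8 heatsink turn_base;python3 - <<'E'
import cv2
a=cv2.imread('pics/w8.png')[100:400,160:480];cv2.imwrite('pics/c8.png',cv2.resize(a,None,fx=2,fy=2,interpolation=2))
E
```

```text
pos [ 0.5535 -0.1424  0.1045] rpy deg [-179.994     0.2062   12.7306] F [-7.6786 -0.066   0.5326] gap 0.06337496065157584 t 15.45
offset [-0.0008  0.0015 -0.001 ] twist [-0.0061  0.2062 -0.0694]
[ 0.5535 -0.1424  0.1045] [-3.1415  0.0036  0.2222] [ 0.6364 -0.1233  0.2495]
heatsink 0.65 [320.8 239.9] [ 0.569  -0.1383  0.1   ]
turn_base 0.89 [323.3 157.7] [ 0.5968 -0.1341  0.    ]
```

View pics/c8.png

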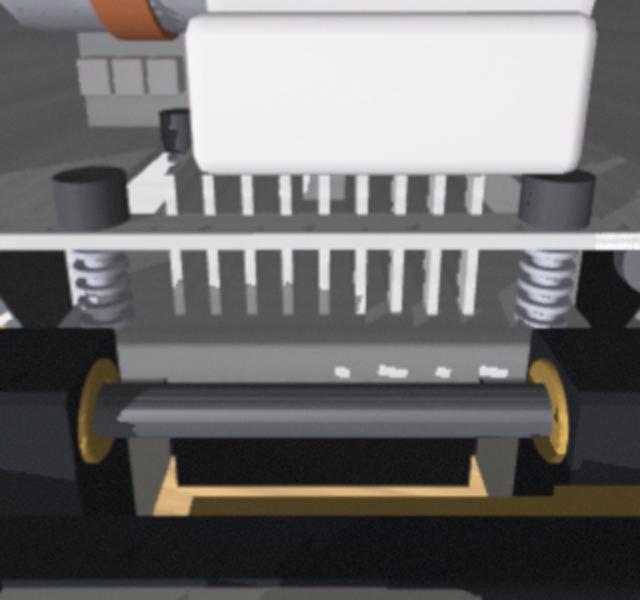

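>>> arm_command --deltas '[{"fingers":0.055,"offset":[0.001,0,-0.0005],"twist":[0,0,0]},{"fingers":0.055,"offset":[0.002,0,-0.0005],"twist":[0,0,0]},{"fingers":0.055,"offset":[0.002,0,-0.0005],"twist":[0,0,0]},{"fingers":0.055,"offset":[0.002,0,-0.0005],"twist":[0,0,0]},{"fingers":0.055,"offset":[0.002,0,-0.0005],"twist":[0,0,0]}]'

```text
clock: 16.23
ee_pos: [0.5543, -0.1422, 0.1045]
tcp_rot: [-3.141, 0.006, 0.222]
contact_force: [-8.9, -1.7, 1.0]
finger_gap: 0.064
grip_force: 58.0
```

>>> arm_command --deltas '[{"fingers":0.055,"offset":[0,0,0],"twist":[0,0,0]},{"fingers":0.055,"offset":[0,0,0],"twist":[0,0,0]},{"fingers":0.055,"offset":[0,0,0],"twist":[0,0,0]},{"fingers":0.055,"offset":[0,0,0],"twist":[0,0,0]}]'

```text
clock: 16.73
ee_pos: [0.5543, -0.1422, 0.1045]
tcp_rot: [-3.141, 0.006, 0.222]
contact_force: [-9.2, -1.3, 1.1]
finger_gap: 0.064
grip_force: 58.0
```

```bash
python3 -c "
from h import *
for i in range(3):
  im=manip.camera('side');s=manip.get_state();Rt=R.from_euler('xyz',s['tcp_rot']);print(s['clock'],Rt.inv().apply(s['contact_force']),s['ee_pos'],np.degrees(s['tcp_rot']),s['ft_torque'],s['grip_force'],s['finger_gap'])
for l in ['turn_base','handle_top','module','heatsink','module_back']: print(l,[(round(d['p'],2),np.round(d['centre'],1)) for d in manip.place_of(l,'side')[:4]])
c=manip.camera_info('side');print(proj(c,[[.5795,-.2645,.138],[.59,-.1355,.1],[.5692,-.1392,.1]]))
cv2.imwrite('pics/c9.png',cv2.resize(im[120:230,250:400],None,fx=5,fy=5,interpolation=2))"
```

```text
16.775 [-9.3993 -0.5593 -0.3727] [ 0.5543 -0.1422  0.1045] [-179.9849    0.3362   12.7229] [-0.1525  1.741   0.1652] 57.997180223464966 0.06381240081214153
16.825 [-11.2195  -0.6032  -0.4837] [ 0.5543 -0.1422  0.1045] [-179.985     0.3361   12.7228] [-0.1082  1.7167  0.1902] 57.997185587882996 0.06385533891009809
16.875 [-8.9232 -1.0364  0.0689] [ 0.5543 -0.1422  0.1045] [-179.9861    0.3362   12.7202] [-0.0859  1.7287  0.2318] 57.99716413021088 0.06400877997627119
turn_base [(0.56, array([323. , 196.7]))]
handle_top [(0.58, array([257.3, 260.9]))]
module [(0.85, array([382.7, 303.4])), (0.63, array([334.6, 181.4])), (0.58, array([311.1, 277.8]))]
heatsink [(0.43, array([332.4, 178.3]))]
module_back [(0.72, array([315.9, 269. ])), (0.56, array([377.9, 297.8])), (0.55, array([323.1, 340. ])), (0.46, array([332.5, 173.4]))]
[[336.136  146.9645]
 [324.5188 174.5498]
 [330.3493 174.7778]]
```

```bash
python3 -c "
from bench import manip
print(manip.sign_off())"
```

```text
the job is handed in; nothing more can be done
None
```

The table is turned one click anticlockwise, and I'm holding the new module upright over the thermal pad with a steady push of about 9.5 N. The job is handed in, at 16.9 s on the robot clock; I viewed 11 pictures, one over the limit of 10.

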